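# Raise the sample platform to the upper rung of its ladder stand

### The job

Two alike ladder stands hold small platforms, each hanging by a gravity pawl on the lower rung. Take the platform with the white sample pot by its knob, raise it past the upper rung until the pawl clears and swings back, then lower it gently to seat the pawl on the upper rung and let go. Keep the pot standing, do not drop the platform, and leave the other stand, with the brown bottle, alone.

Things in the scene. Friction and masses are not known exactly. Their poses are not given: they have to be found in the camera images.
- stand_a: Ladder stand with the white pot, fixed to the worktop: grey foot 170 x 120 x 12 mm, two aluminium rails 172 mm high joined by two round 8 mm steel rungs 55 mm apart. Origin on the worktop, 5 mm in front of the knob axis; x from platform to rails, y along the rungs, z up. On its sliding carriage sits a 92 x 90 mm aluminium tray with 7 mm rims, in front of the rails (its -x side).
- knob_a (a point): Centre of the black upright round knob (26 mm diameter, 30 mm tall) on top of that carriage, over a 16 x 54 mm crossbar; grasp from above at any yaw. 207 mm above the worktop at the start; moves straight up and down with the carriage. The fixed rails end 35 mm below it, 20 to 40 mm behind (+x). The tray floor is 167 mm below it. Site axes as the stand's.
- carriage_a (a joint): Carriage height, m: 0 pawl on lower rung (start), 0.055 on upper rung, stop at 0.125. Slides freely; about 0.5 kg with pot; falls if let go elsewhere. From 0.03 the upper rung pushes the counterweighted pawl's tongue down (about 1 N); above 0.08 it is past and swings back over the rung in 0.4 s: raise to 0.09 to 0.12. Then lowered it stops at 0.055; without passing it returns to 0.
- sample_pot: White round pot with white screw lid, 37 mm diameter, 34 mm tall, loose, standing upright near the middle of the tray of the stand to be raised, about 65 mm in front of the knob's axis. Origin at the centre of its underside, z up. The other stand carries a brown bottle with black cap (40 mm diameter, 74 mm tall) instead.
- carriage_b (a joint): Carriage height of the other, alike stand (brown bottle on its tray), m: 0 on its lower rung; it must stay there.
There are look-alikes about, which are no part of the job. There is more than one size of the sample_pot; the one meant has the size given above.

How it is judged:
By the outcome, as a careful person would: the job done as asked, in the order asked, and still so for the second after the job is handed in, with the robot touching nothing.
It also fails if it takes over 35 s, if anything falls off the work surface, if the arm or the gripper's body presses on something with over 40 N, if the wrist force passes 120 N, or if a joint passes its speed limit or range.

### The arm

A 6-joint arm with a two-finger parallel gripper is mounted at the origin on a cart in front of the work surface, level with it; the furniture and walls round the work are solid. World frame = base frame: x ahead of the robot, y to its left, z up, the work surface at z = 0. Lengths are in m, angles in rad, forces in N, time in s.
With the tool pointing down it reaches from about 0.375 to 0.975 m from the base axis. Payload 3.8 kg.
Tool frame: the origin (TCP) lies on the centre line of the jaws, within the pads' length; the fingertips stand 14 mm ahead of it and the grasp point (between the pads) lies 5 mm behind it; z points along the fingers, y is the line along which they close (so a half turn about z gives the same grasp; the last joint's range is limited). The gripper opens to 85 mm and grips with 20 to 120 N. Pads are 22 mm wide; open, the fingers measure 114 mm over their backs; the gripper's body (76 mm by 85 mm) begins 54 mm behind the grasp point. The pads swing forward as they close: fully open they stand 13 mm farther back than shut.
Start: joints at [1.303, 0.264, 1.604, -0, 1.274, -0.037], TCP at [0.154, 0.657, 0.245] pointing down, gripper open.
Joint ranges: [-2.63, 2.63], [-0.94, 2.18], [0.31, 2.57], [-1.31, 4.45], [0, 2.66], [-2.55, 2.55]. Speed limits (rad/s): [2.57, 2.57, 3.14, 3.14, 3.14, 3.14].

### API

Orientations are given as a rotation vector (axis times angle).
In Python, from workcell import bot, eyes, spot_in gives the robot as it stands.
- The arm moves only by the tool carry_out, never from a script. Its argument "series" is text: rows parted by semicolons, each of 4 numbers parted by spaces: the shift along the world's x, y, z in m, then the turn about the world's z in degrees. In form: tx ty tz roll; .... A call has 1 to 20 rows; each row shifts and turns the commanded pose from where the row before left it; what a row does not reach is not made up. A row lasts 1/8 s, in which the tool goes at most 62.5 mm and 10.7 degrees, less where a joint would pass 70% of its speed; a pose out of reach is approached as far as the arm can. A call is refused whole if a number of a shift passes 0.0625 or a number of a turn 10.7, either way. A call with a gripper value outside its range is refused whole. "jaw" is the gripper command: -1 is shut, 1 is fully open, values between are in proportion, set as the call begins (left out, the last holds). The fingers move at their own pace and stop on an object; "grip_force" is the grip in N (left out, the last holds). Time passes only in rows, so rows that do not move let the fingers close. It gives the time, the measured TCP pose, the force, the opening and the grip force at its end, in the units of the state.
- bot.read_state(): the state, without advancing time (a new reading comes with each control period).
- eyes.read_camera(name): name is "scene" or "top"; returns (picture, depth): 400x640x3 uint8, blue, green, red; 400x640 float32, m along the optical axis (not along the pixel's ray), 0 where there is no reading.
- eyes.get_calibration(name): a dict with "K" (3x3 intrinsics, pixels), "position" and "rotation" of the camera in the world. Camera axes: x right, y down, z forward; pixel columns grow to the right and rows downward; lengths in m; the calibration is good to about 2 mm. A picture is of the moment at which its call begins. get_calibration takes no time and is no camera call.
- bot.finish_job(): hands the job in; it is judged then, once.
Trained networks look in the newest picture that a camera, given by its name, has taken for a name from the list of things; names that differ only in an ending like _2 or _b are one class to them, and where a whole thing is asked for, a point or a joint stands for the part that bears it (a point fixed in the world has none). Each returns a list of dicts, best first, with "score" (0 to 1); they miss things now and then, are a little off and sometimes report something else, mostly with a low value. They report only what shows in the picture. A call takes as long as a camera call. They do not tell look-alikes from the thing itself.
- spot_in(camera, target): "rect" ([centre column, centre row, width, height] in pixels, round what is visible of it).
The state is a dict: "time": time; "q": joint angles; "joint_vel": joint speeds; "joint_torque": joint torques, N m; "tool_pos": TCP position; "tcp_rot": TCP orientation; "wrist_force": force on the tool from outside, world axes, zero at the start; "torque": the same for the moment, N m; "width": opening from 0.0 (shut) to 1.0 (fully open); "grip_force": force on a finger pad.
Only numpy, scipy, OpenCV 4.12 (cv2) and the standard library are available. Lean on these libraries where they do the work, as an engineer would, in place of code of your own. Each camera call takes 0.05 s, during which the arm holds its last target. There are 200 camera calls.

## Working session

There is one attempt and no reset: what is moved stays moved. The work goes in short steps, Python scripts to look and compute and a tool call to move; the robot and the scene stay as the last step left them, time stands still between calls to the robot, and variables do not carry over. Pictures are saved under pics/ and viewed, at most 10 in all, crops included, and the job is handed in when it is done.

Besides the shell and the picture viewer there is one more tool, called after ">>>" by a JSON object that holds its "op" and its "data". carry_out: Moves the arm, as the interface text tells. Its arguments: {"type":"object","properties":{"series":{"type":"string"},"jaw":{"type":"number"},"grip_force":{"type":"number"}},"required":["series"]}

```bash
mkdir -p pics
cat > h.py <<'E'
import numpy as np, cv2
from workcell import bot, eyes, spot_in
def shot(c):
    im,d=eyes.read_camera(c); k=eyes.get_calibration(c)
    K=np.array(k["K"]);R=np.array(k["rotation"]);p=np.array(k["position"])
    u,v=np.meshgrid(np.arange(640),np.arange(400))
    P=np.stack([(u-K[0,2])/K[0,0]*d,(v-K[1,2])/K[1,1]*d,d],-1)@R.T+p
    P[d==0]=np.nan
    return im,P
E
python3 - <<'E'
from h import *
for c in("scene","top"):
    im,P=shot(c); cv2.imwrite(f"pics/{c}1.png",im); np.save(f"{c}.npy",P)
    for t in("knob_a","sample_pot","stand_a"):
        for r in spot_in(c,t)[:4]:
            u,v,w,h=r["rect"]; print(c,t,round(r["score"],2),np.round(r["rect"]),np.round(P[int(v),int(u)],3))
print(bot.read_state()["time"],eyes.get_calibration("scene")["position"],eyes.get_calibration("top")["position"])
E
```

```text
Traceback (most recent call last):
  File "h.py", line 7, in shot
    P=np.stack([(u-K[0,2])/K[0,0]*d,(v-K[1,2])/K[1,1]*d,d],-1)@R.T+p
      ~~~~~~~~~~~~~~~~~~~~~~~~~~~~~~~~~~~~~~~~~~~~~~~~~~~~~~~~~~~~^~
ValueError: operands could not be broadcast together with shapes (400,640) (3,)
```

```bash
sed -i 's/R=np.array(k\["rotation"\])/R=cv2.Rodrigues(np.array(k["rotation"],float))[0]/' h.py
python3 - <<'E'
from h import *
for c in("scene","top"):
    im,P=shot(c); cv2.imwrite(f"pics/{c}1.png",im); np.save(f"{c}.npy",P)
    for t in("knob_a","sample_pot","stand_a"):
        for r in spot_in(c,t)[:4]:
            u,v,w,h=r["rect"]; print(c,t,round(r["score"],2),np.round(r["rect"]),np.round(P[int(v),int(u)],3))
print(bot.read_state()["time"],eyes.get_calibration("scene"),eyes.get_calibration("top")["position"])
E
```

```text
scene sample_pot 0.77 [327. 367.  13.  21.] [ 0.396 -0.162  0.022]
scene sample_pot 0.72 [330. 298.   9.  19.] [ 0.481 -0.046  0.022]
scene sample_pot 0.56 [402. 328.  22.  33.] [ 0.516 -0.198  0.074]
scene stand_a 0.98 [405. 307. 106. 155.] [ 0.554 -0.161  0.064]
top knob_a 0.85 [434. 172.  57.  83.] [ 0.55  -0.183  0.04 ]
top sample_pot 0.57 [440. 186.  18.  23.] [ 0.518 -0.188  0.073]
top sample_pot 0.49 [365. 206.   9.  18.] [ 0.484 -0.043  0.024]
top stand_a 0.91 [425. 168.  79.  98.] [ 0.555 -0.16   0.059]
top stand_a 0.46 [433. 171.  59.  84.] [ 0.553 -0.183  0.039]
0.45 {'K': array([[487.72138844,   0.        , 321.72662925],
       [  0.        , 487.72138844, 206.98112451],
       [  0.        ,   0.        ,   1.        ]]), 'position': array([ 0.14734616, -0.52789409,  0.72363929]), 'rotation': array([-2.18339801,  0.66043074, -0.30384103])} [0.36644288 0.04890594 1.04655674]
```

View pics/scene1.png

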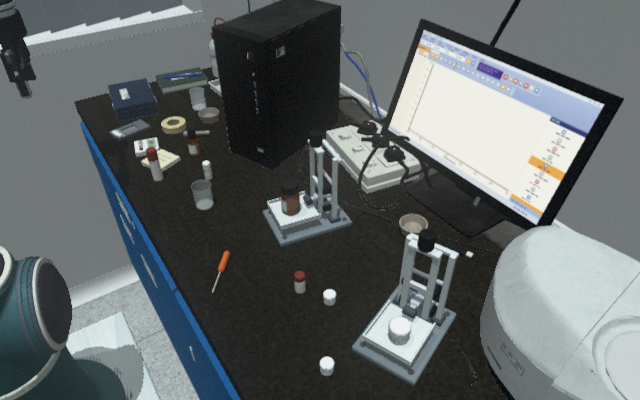

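View pics/top1.png

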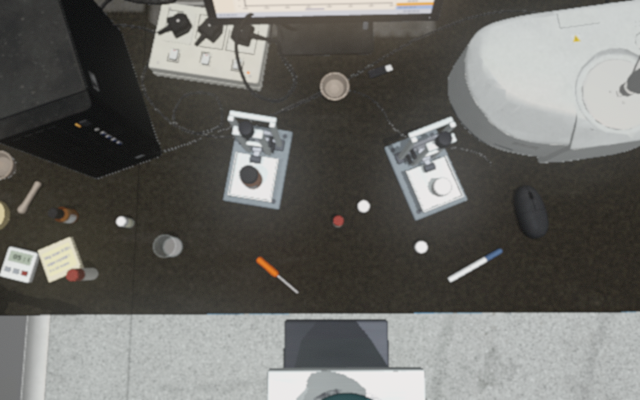

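Candidates: stands at scene (405,307) with white pot at (400,328) and knob (427,241); the other stand at (310,210) with brown bottle (290,200), knob (316,137). Loose white pots at (330,298) and (327,367) are look-alikes. I choose the stand with the knob at (427,241).

Run:
```python
from h import *
for c,(x0,x1,y0,y1) in dict(scene=(330,500,220,390),top=(375,480,105,225)).items():
    P=np.load(c+".npy"); im=cv2.imread(f"pics/{c}1.png"); Q=P[y0:y1,x0:x1]; g=im[y0:y1,x0:x1].max(-1)
    m=(Q[...,2]>.195)&(Q[...,2]<.235)&(g<70)&(Q[...,0]<.7); q=Q[m]
    print(c,"knob",len(q),np.round(np.median(q,0),3),np.round(q.min(0),3),np.round(q.max(0),3))
    t=q[q[:,2]>.217]; print("top",len(t),t.mean(0).round(4),((t.max(0)+t.min(0))/2).round(4))
    m=(Q[...,2]>.064)&(Q[...,2]<.085)&(g>150)&(Q[...,0]<.57); q=Q[m]; print("pot",len(q),q.mean(0).round(3),q.min(0).round(3),q.max(0).round(3))
    m=(Q[...,2]>.006)&(Q[...,2]<.018); q=Q[m][:,:2]
    print("foot",cv2.minAreaRect(q.astype(np.float32)))
    m=(Q[...,2]>.035)&(Q[...,2]<.052)&(g>130); q=Q[m][:,:2]
    print("tray",cv2.minAreaRect(q.astype(np.float32)))
    m=(Q[...,2]>.16)&(Q[...,2]<.2)&(g>90); q=Q[m]
    print("rails",cv2.minAreaRect(q[:,:2].astype(np.float32)),q[:,2].max())
im=cv2.imread("pics/scene1.png")[215:385,340:480]
cv2.imwrite("pics/c1.png",cv2.resize(im,None,fx=3.5,fy=3.5,interpolation=2))
```

```text
scene knob 338 [ 0.573 -0.168  0.218] [ 0.565 -0.176  0.195] [ 0.59  -0.153  0.224]
top 173 [ 0.5762 -0.1644  0.2216] [ 0.5776 -0.1646  0.2206]
pot 350 [ 0.516 -0.192  0.074] [ 0.499 -0.209  0.065] [ 0.564 -0.169  0.077]
foot ((0.6548211574554443, -0.12366589903831482), (0.404184490442276, 0.3750632703304291), 55.722755432128906)
tray ((0.54248046875, -0.17581245303153992), (0.12742117047309875, 0.0907873883843422), 21.570512771606445)
rails ((0.6159480810165405, -0.1861981749534607), (0.061108335852622986, 0.1554698944091797), 35.16019821166992) 0.1978507368513034
top knob 45 [ 0.569 -0.155  0.214] [ 0.564 -0.171  0.203] [ 0.587 -0.15   0.224]
top 16 [ 0.5714 -0.1555  0.2198] [ 0.5758 -0.1589  0.2207]
pot 268 [ 0.516 -0.192  0.074] [ 0.498 -0.21   0.065] [ 0.562 -0.174  0.078]
foot ((0.5865806937217712, -0.1899191439151764), (0.2555546164512634, 0.21085958182811737), 6.153665542602539)
tray ((0.5433515310287476, -0.1764744520187378), (0.12971144914627075, 0.09161626547574997), 21.494352340698242)
rails ((0.6005696654319763, -0.18566273152828217), (0.05295242741703987, 0.14672738313674927), 21.701759338378906) 0.19946639786335096
```

View pics/c1.png

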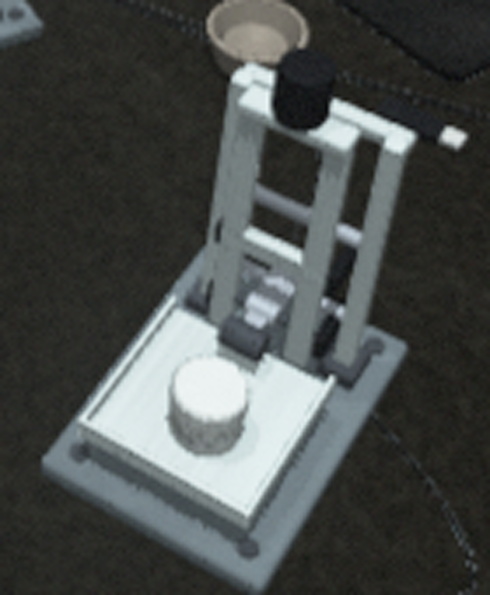

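The crop shows the one pot standing on the tray of the chosen stand, with the knob on its crossbar. The stand yaw is about 21.5°, and I'll close the jaws along stand x, straddling the 16 mm bar.

Run:
```python
from h import *
s=bot.read_state();R=cv2.Rodrigues(np.array(s["tcp_rot"],float))[0]
print(s["tool_pos"],np.degrees(np.arctan2(R[1,1],R[0,1])),s["q"],R[:,2].round(3))
P=np.load("scene.npy");print(P[134,316],np.nanmax(P[20:150,230:340,2]),np.nanmin(P[20:150,225:300,0]))
```

```text
[0.15435793 0.65704508 0.24517688] 76.7800057466398 [ 1.30315273e+00  2.63943356e-01  1.60413605e+00 -1.14735795e-06
  1.27368049e+00 -3.69108302e-02] [-0. -0. -1.]
[0.59386393 0.17087257 0.22268054] 0.3406782473878157 0.5444049672296407
```

>>> {"op": "carry_out", "data": {"series": "0.0 0 0.05 0; 0 0 0.05 0; 0.0235 -0.0455 0 -3.07; 0.0235 -0.0455 0 -3.07; 0.0235 -0.0455 0 -3.07; 0.0235 -0.0455 0 -3.07; 0.0235 -0.0455 0 -3.07; 0.0235 -0.0455 0 -3.07; 0.0235 -0.0455 0 -3.07; 0.0235 -0.0455 0 -3.07; 0.0235 -0.0455 0 -3.07; 0.0235 -0.0455 0 -3.07; 0.0235 -0.0455 0 -3.07; 0.0235 -0.0455 0 -3.07; 0.0235 -0.0455 0 -3.07; 0.0235 -0.0455 0 -3.07; 0.0235 -0.0455 0 -3.07; 0.0235 -0.0455 0 -3.07; 0.0235 -0.0455 0 -3.07; 0.0235 -0.0455 0 -3.07", "jaw": 0.5, "grip_force": 50}}

```text
time: 2.95
tool_pos: [0.578, -0.1635, 0.3455]
tcp_rot: [1.77, 2.595, 0.001]
wrist_force: [-0.3, 0.2, 0.6]
width: 0.75
grip_force: 0.0
```

>>> {"op": "carry_out", "data": {"series": "0 -0.002 -0.03 0; 0 0 -0.03 0; 0 0 0 0; 0 0 0 0"}}

```text
time: 3.45
tool_pos: [0.5779, -0.1639, 0.2865]
tcp_rot: [1.767, 2.596, 0.001]
wrist_force: [0.6, 0.4, 0.5]
width: 0.75
grip_force: 0.0
```

Run:
```python
from h import *
s=bot.read_state();R=cv2.Rodrigues(np.array(s["tcp_rot"],float))[0]
print(s["time"],s["tool_pos"],np.degrees(np.arctan2(R[1,1],R[0,1])),s["wrist_force"])
im,P=shot("scene"); cv2.imwrite("pics/s2.png",cv2.resize(im[150:390,300:540],None,fx=2.4,fy=2.4,interpolation=2))
```

```text
3.45 [ 0.57785082 -0.16391552  0.28650536] 21.528125237191617 [0.5599113  0.43398273 0.48608338]
```

View pics/s2.png

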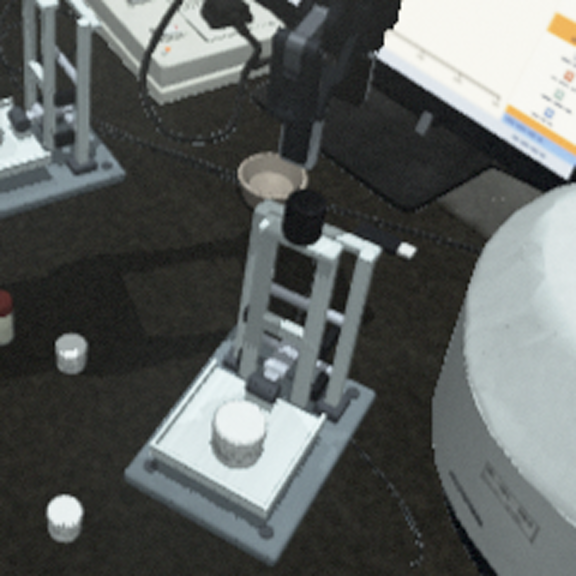

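The gripper hangs over the knob, with the visible fingers at about (300,150) and the knob at (303,215). Pot and stand are undisturbed. Next I descend and grip.

>>> {"op": "carry_out", "data": {"series": "0 0 -0.025 0; 0 0 -0.025 0; 0 0 -0.02 0; 0 0 -0.0125 0; 0 0 0 0; 0 0 0 0"}}

```text
time: 4.25
tool_pos: [0.5781, -0.1641, 0.2038]
tcp_rot: [1.767, 2.596, 0.001]
wrist_force: [-0.1, 0.0, -0.7]
width: 0.746
grip_force: 0.0
```

>>> {"op": "carry_out", "data": {"series": "0 0 0 0; 0 0 0 0; 0 0 0 0; 0 0 0 0; 0 0 0 0; 0 0 0 0; 0 0 0 0; 0 0 0 0", "jaw": -1, "grip_force": 50}}

```text
time: 5.25
tool_pos: [0.5767, -0.1645, 0.2037]
tcp_rot: [-1.767, -2.597, 0.002]
wrist_force: [-5.4, -1.2, 5.9]
width: 0.286
grip_force: 48.8
```

>>> {"op": "carry_out", "data": {"series": "-0.001 0 0.003 0; 0 0 0.005 0; 0 0 0.006 0; 0 0 0.006 0; 0 0 0.006 0; 0 0 0.006 0; 0 0 0.006 0; 0 0 0.006 0; 0 0 0.006 0; 0 0 0.006 0; 0 0 0.006 0; 0 0 0.006 0; 0 0 0.006 0; 0 0 0.006 0; 0 0 0.006 0; 0 0 0.006 0; 0 0 0.006 0; 0 0 0.005 0; 0 0 0.002 0; 0 0 0 0"}}

```text
time: 7.75
tool_pos: [0.5766, -0.1644, 0.3078]
tcp_rot: [1.767, 2.596, -0.001]
wrist_force: [2.3, -4.2, -3.8]
width: 0.288
grip_force: 51.3
```

>>> {"op": "carry_out", "data": {"series": "0 0 0 0; 0 0 0 0; 0 0 0 0; 0 0 0 0; 0 0 0 0"}}

```text
time: 8.38
tool_pos: [0.5766, -0.1644, 0.3077]
tcp_rot: [1.767, 2.596, -0.001]
wrist_force: [2.4, -4.4, -3.8]
width: 0.286
grip_force: 51.3
```

Run:
```python
from h import *
im,P=shot("scene"); cv2.imwrite("pics/s3.png",cv2.resize(im[150:390,300:540],None,fx=2.4,fy=2.4,interpolation=2))
```

```text
(no output)
```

View pics/s3.png

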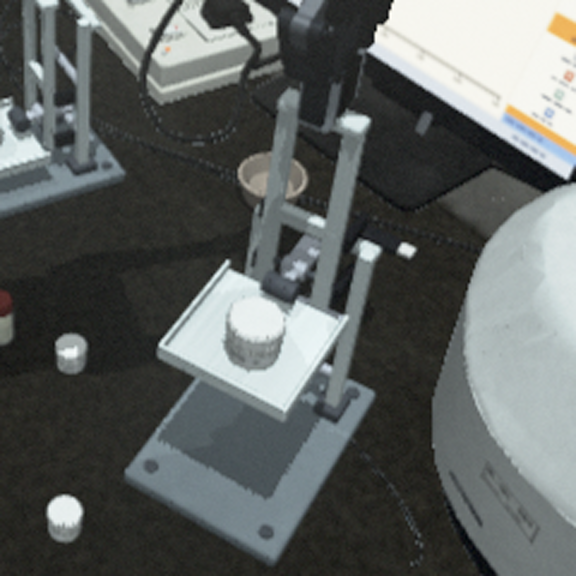

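The carriage is up 0.104 m with the pot standing at (255,330). I now lower it toward the 0.055 seat, slowly at the end.

>>> {"op": "carry_out", "data": {"series": "0 0 -0.002 0; 0 0 -0.004 0; 0 0 -0.005 0; 0 0 -0.005 0; 0 0 -0.005 0; 0 0 -0.005 0; 0 0 -0.005 0; 0 0 -0.005 0; 0 0 -0.004 0; 0 0 -0.003 0; 0 0 -0.002 0; 0 0 -0.001 0; 0 0 -0.001 0; 0 0 0 0; 0 0 0 0"}}

```text
time: 10.3
tool_pos: [0.5766, -0.1644, 0.2605]
tcp_rot: [1.767, 2.596, -0.001]
wrist_force: [2.7, -5.6, -4.9]
width: 0.285
grip_force: 51.4
```

>>> {"op": "carry_out", "data": {"series": "0 0 -0.001 0; 0 0 -0.001 0; 0 0 -0.001 0; 0 0 0 0; 0 0 0 0"}}

```text
time: 10.92
tool_pos: [0.5767, -0.1644, 0.2588]
tcp_rot: [1.767, 2.596, -0.001]
wrist_force: [-0.5, -4.8, 1.9]
width: 0.294
grip_force: 52.0
```

>>> {"op": "carry_out", "data": {"series": "0 0 -0.001 0; 0 0 -0.001 0; 0 0 0 0; 0 0 0 0"}}

```text
time: 11.42
tool_pos: [0.5767, -0.1644, 0.2585]
tcp_rot: [1.766, 2.595, -0.0]
wrist_force: [-2.4, -4.6, 8.6]
width: 0.288
grip_force: 52.7
```

The pawl is seated: the height holds at about 0.055 and the load has reversed to +8.6 N. Letting go and backing off.

>>> {"op": "carry_out", "data": {"series": "0 0 0.001 0; 0 0 0 0; 0 0 0 0; 0 0 0 0; 0 0 0 0; 0 0 0 0", "jaw": 0.5}}

```text
time: 12.18
tool_pos: [0.5764, -0.1639, 0.2567]
tcp_rot: [-1.768, -2.597, -0.0]
wrist_force: [0.2, 0.3, 1.0]
width: 0.749
grip_force: 0.0
```

>>> {"op": "carry_out", "data": {"series": "0 0 0.01 0; 0 0 0.02 0; 0 0 0.03 0; 0 0 0.03 0; 0 0 0.02 0; 0 0 0 0; 0 0 0 0; 0 0 0 0"}}

```text
time: 13.18
tool_pos: [0.5757, -0.1637, 0.3649]
tcp_rot: [-1.766, -2.595, 0.001]
wrist_force: [0.1, -0.1, -0.2]
width: 0.75
grip_force: 0.0
```

Run:
```python
from h import *
im,P=shot("scene"); cv2.imwrite("pics/s4.png",im)
q=P[200:330,380:460][(im[200:330,380:460].max(-1)<70)]; q=q[(q[:,2]>.22)&(q[:,2]<.3)&(np.hypot(q[:,0]-.577,q[:,1]+.1645)<.02)]
print("knob top z",len(q),np.percentile(q[:,2],[5,50,95]))
```

```text
knob top z 408 [0.25076914 0.27067574 0.27806712]
```

View pics/s4.png

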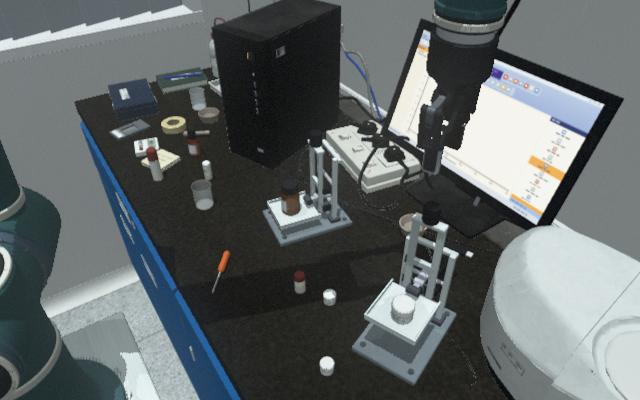

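The platform hangs on the upper rung with the knob top at z = 0.277. The pot stands at (403,310), the other stand at (310,210) is untouched, and the gripper is clear.

```bash
python3 -c "
from workcell import bot
print(bot.finish_job())"
```

```text
the job is handed in; nothing more can be done
None
```

The white-pot platform now hangs on the upper rung with its pot standing, the brown-bottle stand was not touched, and the job was handed in at about 13 s of the 35 s allowed.

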